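# True up the swing arm of a goldsmith's assembly jig with a square, and hold it

## Robot

A 6-joint arm with a two-finger parallel gripper is mounted at the origin on the work surface. World frame = base frame: x ahead of the robot, y to its left, z up, the work surface at z = 0. Lengths are in m, angles in rad, forces in N, time in s.
With the tool pointing down it reaches from about 0.35 to 0.775 m from the base axis. Payload 5.5 kg.
Tool frame: the origin (TCP) lies at the very end of the fingers, on their centre line; the grasp point (between the pads) lies 19 mm behind it; z points along the fingers, y is the line along which they close (so a half turn about z gives the same grasp; the last joint's range is limited). The gripper opens to 85 mm and grips with 20 to 120 N. Pads are 22 mm wide; open, the fingers measure 114 mm over their backs; the gripper's body (76 mm by 85 mm) begins 54 mm behind the grasp point. The pads swing forward as they close: fully open they stand 13 mm farther back than shut.
Start: joints at [1.042, 0.313, 0.046, 1.304, 0, 1.431], TCP at [0.218, 0.532, 0.231] pointing down, gripper open.
Joint ranges: [-2.76, 2.76], [-0.86, 1.69], [-1.03, 1.26], [-2.2, 2.34], [-1.47, 1.5], [-3.14, 3.14]. Speed limits (rad/s): [2.57, 2.57, 3.14, 3.14, 3.14, 3.14].

## Interface

Orientations are given as a unit quaternion [w, x, y, z].
In Python, from workcell import env, read_camera, get_calibration gives the robot as it stands.
- The arm moves only by the tool jog_arm, never from a script. Its argument "motion" is one flat list of numbers, 7 for each row, row after row: the shift along the tool's x, y, z as a fraction of full scale, then the turn, a rotation vector about the tool's x, y, z as a fraction of full scale, then the opening, from 0 (shut) to 1 (fully open). In form: [x, y, z, wx, wy, wz, grip, x, y, z, wx, wy, wz, grip, ...]. A call has 1 to 12 rows; each row is the pose to reach, as a shift and turn from the pose commanded when the call began, along the tool's axes at that moment; what a row does not reach only later rows make up. Full scale, the value 1, is 0.2 m for a shift and 90 degrees for a turn. A row lasts 1/8 s, in which the tool goes at most 62.5 mm and 10.7 degrees, less where a joint would pass 70% of its speed; a pose out of reach is approached as far as the arm can. A call with a number of a shift or a turn outside -1 to 1 is refused whole. A call with a gripper value outside its range is refused whole. The fingers move at their own pace and stop on an object; "newtons" is the grip in N (left out, the last holds). Time passes only in rows, so rows that repeat a pose let the fingers close. It gives the time, the measured TCP pose, the force, the opening and the grip force at its end, in the units of the state.
- env.get_state(): the state, without advancing time (a new reading comes with each control period).
- read_camera(name): name is "scene" or "top" or "wrist"; returns the picture (384x512x3 uint8, red, green, blue); there is no depth.
- get_calibration(name): a dict with "fx", "fy", "cx", "cy" (pixels), "world_from_camera" (4x4, takes a point from camera to world coordinates). Camera axes: x right, y down, z forward; pixel columns grow to the right and rows downward; lengths in m; the calibration is good to about 2 mm. The wrist camera is an equidistant fisheye: a pixel r from the principal point sees the ray r / f radians off the axis. A picture is of the moment at which its call begins: read the wrist's pose just before it. get_calibration takes no time and is no camera call; for the wrist camera it gives the pose at the moment of the call.
- env.hand_in(): hands the job in; it is judged then, once.
The state is a dict: "clock": time; "joint_pos": joint angles; "qvel": joint speeds; "tau": joint torques, N m; "tcp_pos": TCP position; "orientation": TCP orientation; "wrist_force": force on the tool from outside, world axes, zero at the start; "ft_torque": the same for the moment, N m; "finger_gap": finger opening in m; "grip_force": force on a finger pad.
Only numpy, scipy, OpenCV 4.12 (cv2) and the standard library are available. Lean on these libraries where they do the work, as an engineer would, in place of code of your own. Each camera call takes 0.05 s, during which the arm holds its last target. There are 200 camera calls.

## Task

Pick up the steel square by its wooden handle, lay it flat on the jig's plate and press it fully into the inside corner, so that its two outer edges bear firmly and flush on the fence and on the sprung swing arm, which is thereby pushed open to a right angle. Finish while still gripping the square and pressing it against both, so that the arm stays square for its screw to be tightened: do not let go. Leave the hammer, the jar and the cup where they are.

Things in the scene. Friction and masses are not known exactly. Their poses are not given: they have to be found in the camera images.
- square: Flat loose steel L-square, 8 mm thick, about 0.3 kg. Origin: underside, where the two outer edges would meet (the corner itself is cut back 6 mm). One leg runs 100 mm along -x (y 0 to 26), the other 90 mm along +y (x -26 to 0). Outer edge x = 0 goes on the fence, outer edge y = 0 on the swing arm. A wooden handle stands on the -x leg. Seated, its axes are parallel to the jig's
- square_handle (a point): Grip point in the upright wooden handle, a rib 60 long (square's x -82 to -22), 16 thick (y 6 to 22), from 8 to 54 mm above the square's underside. The point is at x -52, y 14, z 40 in the square's frame. Pinch it across the 16 mm, along the square's y, fingertips at least 16 mm above the underside so that they pass above fence and swing arm
- jig: Assembly jig fixed to the bench: flat aluminium plate 8 mm thick, from x -140 to 28 and y -32 to 135 in its own frame, z up. Origin: on the bench surface, under the inside corner where the fence face meets the pivot of the swing arm
- jig_corner (a point): The inside corner at the plate's upper surface, 8 mm above the jig's origin, axes as the jig's. The square's origin belongs here
- fence_mid (a point): Middle of the upper edge of the fence's working face. The fence is a fixed dark steel bar on the plate, 130 long, 16 wide, 12 mm high above the plate; its working face is the jig's plane x = 0, facing -x, and runs from the inside corner along +y. Axes as the jig's
- swing_end (a point): Free end of the swing arm, upper edge of its working face. The arm is a dark steel bar 115 long, 14 wide, 12 mm high above the plate, swinging level over it about a vertical axis through the inside corner. Its working face looks to its own +y (this point's y) and runs along -x from the corner to this point
- pivot (a joint): Swing arm angle, rad: 0 = at exactly 90 degrees to the fence; negative = leaning in over the square's place (starts at -0.22 to -0.14, free end up to 26 mm in); positive = open too far. Limits -0.26, 0.12. A spring (1.6 N m/rad about -0.18, friction 0.08 N m) takes it back unless held: it takes 3 to 4 N at the free end to push it to 0
- hammer: Bystander: small wooden-handled hammer, 190 long, lying on the bench to the robot's right. Origin under its middle
- jar: Bystander: amber glass jar with metal cap, 56 across, 65 high, standing on the bench. Origin under its centre
- cup: Bystander: white cup, 72 across, 80 high, standing on the bench. Origin under its centre
Mind the look-alikes: they are no part of the job. What is shaped like the square but red or yellow is not meant.

How it is judged:
By the outcome, as a careful person would: the job done as asked, in the order asked, and still so for the second after the job is handed in, while the arm keeps its last pose, push and grip.
It also fails if it takes over 42 s, if anything falls off the work surface, if the arm or the gripper's body presses on something with over 40 N, if the wrist force passes 120 N, or if a joint passes its speed limit or range.

## Working session

There is one attempt and no reset: what is moved stays moved. The work goes in short steps, Python scripts to look and compute and a tool call to move; the robot and the scene stay as the last step left them, time stands still between calls to the robot, and variables do not carry over. Pictures are saved under pics/ and viewed, at most 10 in all, crops included, and the job is handed in when it is done.

Besides the shell and the picture viewer there is one more tool, called by a JSON object that holds its "method" and its "body", one argument or row to a line. jog_arm: Moves the arm, as the interface text tells. Shift numbers are shares of 0.2 m and turn numbers shares of 90 degrees, none past 1 either way. Its arguments: {"type":"object","properties":{"motion":{"type":"array","items":{"type":"number"}},"newtons":{"type":"number"}},"required":["motion"]}

```bash
mkdir -p pics
cat > h.py <<'E'
import numpy as np, cv2
from workcell import env, read_camera, get_calibration
def save(n,im): cv2.imwrite('pics/'+n,im[:,:,::-1])
def ray(c,u,v):
    T=np.array(c['world_from_camera']); x=(u-c['cx'])/c['fx']; y=(v-c['cy'])/c['fy']
    d=T[:3,:3]@np.array([x,y,1.]); return T[:3,3],d
def onz(c,u,v,z):
    o,d=ray(c,u,v); return (o+d*(z-o[2])/d[2])[:2]
def proj(c,p):
    T=np.array(c['world_from_camera']); q=T[:3,:3].T@(np.array(p)-T[:3,3])
    return np.array([c['fx']*q[0]/q[2]+c['cx'],c['fy']*q[1]/q[2]+c['cy']])
E
python3 - <<'E'
from h import *
a=read_camera('scene');b=read_camera('top')
np.savez('im.npz',scene=a,top=b)
save('top.png',cv2.resize(b,(800,600),interpolation=cv2.INTER_CUBIC));save('scene.png',cv2.resize(a,(800,600),interpolation=cv2.INTER_CUBIC))
for n in('scene','top'):
  c=get_calibration(n);print(n,{k:np.round(v,3) for k,v in c.items()})
print(env.get_state())
E
```

```text
scene {'fx': np.float64(415.073), 'fy': np.float64(415.073), 'cx': np.float64(255.246), 'cy': np.float64(188.108), 'world_from_camera': array([[-0.687,  0.472, -0.553,  1.159],
       [ 0.727,  0.456, -0.513,  0.568],
       [ 0.009, -0.754, -0.657,  0.805],
       [ 0.   ,  0.   ,  0.   ,  1.   ]])}
top {'fx': np.float64(388.795), 'fy': np.float64(388.795), 'cx': np.float64(260.163), 'cy': np.float64(193.438), 'world_from_camera': array([[-0.014, -0.997,  0.076,  0.455],
       [-1.   ,  0.016,  0.025, -0.015],
       [-0.027, -0.076, -0.997,  1.233],
       [ 0.   ,  0.   ,  0.   ,  1.   ]])}
{'clock': 0.1, 'joint_pos': array([1.04240171e+00, 3.13916461e-01, 4.50880058e-02, 1.30359587e+00,
       6.41346823e-06, 1.43121044e+00]), 'qvel': array([-0.00049232, -0.0019297 ,  0.00168665, -0.00091353,  0.00034569,
        0.00087434]), 'tau': array([ 2.19380665e-03, -4.81728387e+01,  2.99242741e+01,  1.27239604e-02,
       -1.63083241e-04,  1.23456471e-05]), 'tcp_pos': array([0.21774249, 0.53168593, 0.23050119]), 'orientation': array([-2.69870482e-04,  1.93182094e-01,  9.81162584e-01, -7.67966380e-04]), 'wrist_force': array([0.16137099, 0.03304642, 0.19271746]), 'ft_torque': array([0.01591568, 0.02562633, 0.05656211]), 'grip_force': 0.0, 'finger_gap': 0.08535310639601289}
```

View pics/top.png

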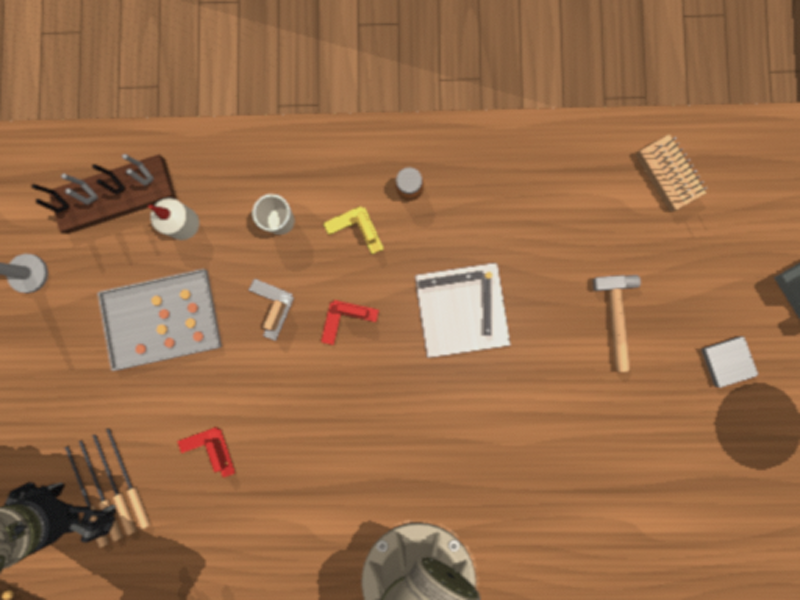

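View pics/scene.png

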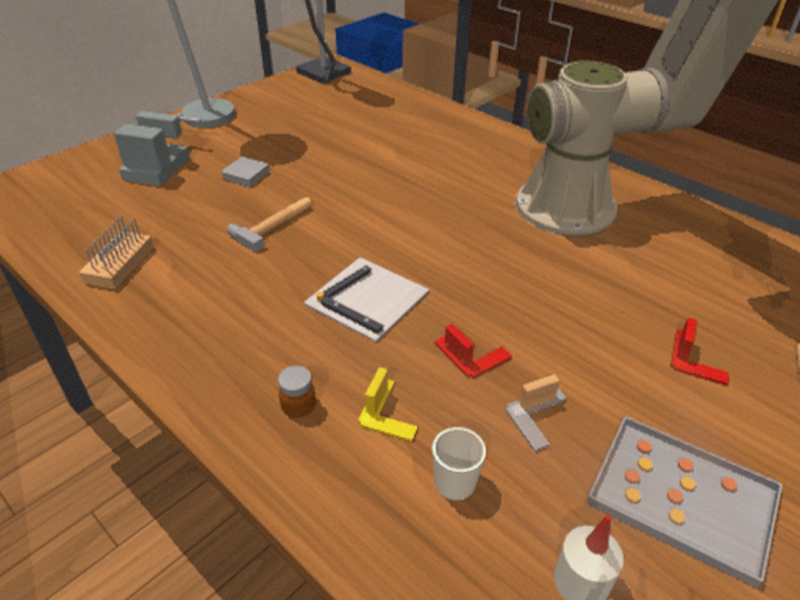

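Steel L with the wooden handle: top view (270,308), scene (537,410). Look-alikes: red at (348,320) and (210,450), yellow at (355,228). The grey steel one with the wooden rib fits the description. The jig is at (462,310), with its corner near (490,275), the fence running left and the swing arm running down. I'll confirm in a crop.

Run:
```python
from h import *
z=np.load('im.npz');t=z['top'];s=z['scene']
A=cv2.resize(t[160:240,150:340],None,fx=4,fy=4,interpolation=cv2.INTER_CUBIC)
B=cv2.resize(s[150:295,185:375],None,fx=4,fy=4,interpolation=cv2.INTER_CUBIC)[:,:]
B=B[300:580]
save('crop.png',np.vstack([A,B]))
c=get_calibration('top')
def w(u,v,zz): return onz(c,u*.64-.18,v*.64-.18,zz)
for n,p in dict(sqcorner=(292,296,.008),legyend=(252,285,.008),legxend=(272,337,.008),htop=(278,304,.054),hbot=(267,328,.054),plTR=(497,265,.008),plTL=(417,278,.008),plBL=(428,357,.008),plBR=(510,346,.008),cup=(272,214,.08),jar=(409,182,.065)).items(): print(n,w(*p).round(3))
```

```text
sqcorner [0.566 0.249]
legyend [0.59  0.331]
legxend [0.483 0.29 ]
htop [0.547 0.267]
hbot [0.5   0.288]
plTR [ 0.622 -0.168]
plTL [ 0.599 -0.006]
plBL [ 0.439 -0.025]
plBR [ 0.458 -0.19 ]
cup [0.72  0.273]
jar [0.781 0.007]
```

View pics/crop.png

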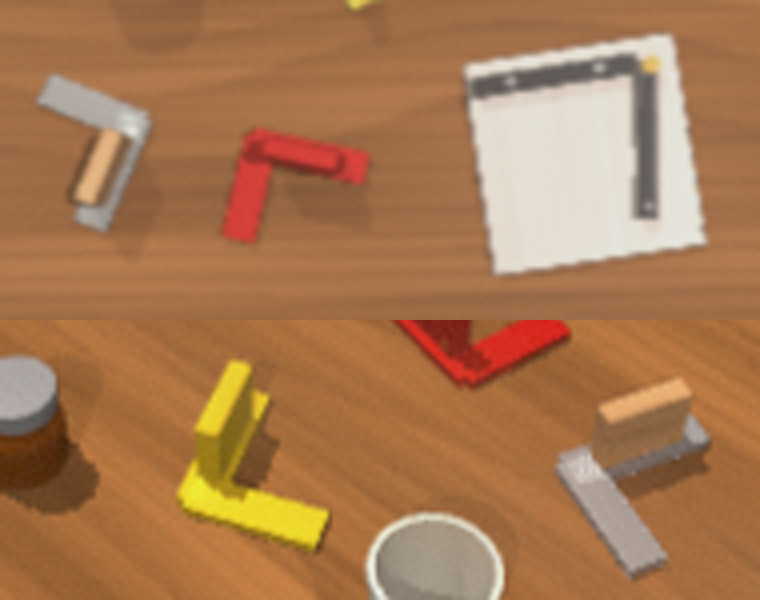

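The crop confirms it: a grey steel L with a wooden rib on its lower leg, corner at upper right (145,110) in the crop. Jig yaw is about 7.6° and square yaw about -22°. The tool already matches the square's yaw, so I'm approaching now.

{"method": "jog_arm", "body": {
  "motion": [-0.95,-0.3,0.15,0,0,0,1,-0.95,-0.3,0.15,0,0,0,1,-0.95,-0.3,0.15,0,0,0,1,-0.95,-0.3,0.15,0,0,0,1]
}}

```text
clock: 0.6
tcp_pos: [0.373, 0.402, 0.2002]
orientation: [-0.0, 0.195, 0.981, -0.001]
wrist_force: [-0.2, -0.6, 0.1]
finger_gap: 0.0857
grip_force: 0.0
```

{"method": "jog_arm", "body": {
  "motion": [-0.95,-0.3,0.15,0,0,0,1,-0.95,-0.3,0.15,0,0,0,1,-0.95,-0.3,0.15,0,0,0,1,-0.95,-0.3,0.15,0,0,0,1,-0.95,-0.3,0.15,0,0,0,1,-0.95,-0.3,0.15,0,0,0,1]
}}

```text
clock: 1.35
tcp_pos: [0.5228, 0.2783, 0.1715]
orientation: [-0.0, 0.192, 0.981, 0.0]
wrist_force: [-0.1, 0.7, 0.1]
finger_gap: 0.0856
grip_force: 0.0
```

Run:
```python
from h import *
c=get_calibration('wrist');w=read_camera('wrist');save('w1.png',cv2.resize(w,(800,600),interpolation=cv2.INTER_CUBIC))
np.savez('w1.npz',im=w,T=c['world_from_camera'])
print(c);s=env.get_state();print(s['clock'],s['tcp_pos'],s['orientation'])
```

```text
{'fx': 297.3186396354542, 'fy': 297.3186396354542, 'cx': 260.2608154472613, 'cy': 191.16959752081988, 'world_from_camera': array([[ 3.77941118e-01,  8.75298943e-01,  3.01682403e-01,
         4.44662581e-01],
       [ 9.25829629e-01, -3.57348186e-01, -1.23051907e-01,
         3.09513696e-01],
       [ 9.84557325e-05,  3.25812882e-01, -9.45434269e-01,
         3.14542328e-01],
       [ 0.00000000e+00,  0.00000000e+00,  0.00000000e+00,
         1.00000000e+00]])}
1.4 [0.52287308 0.27847191 0.17167963] [-1.16876061e-04  1.92037014e-01  9.81387657e-01  1.94335106e-04]
```

View pics/w1.png

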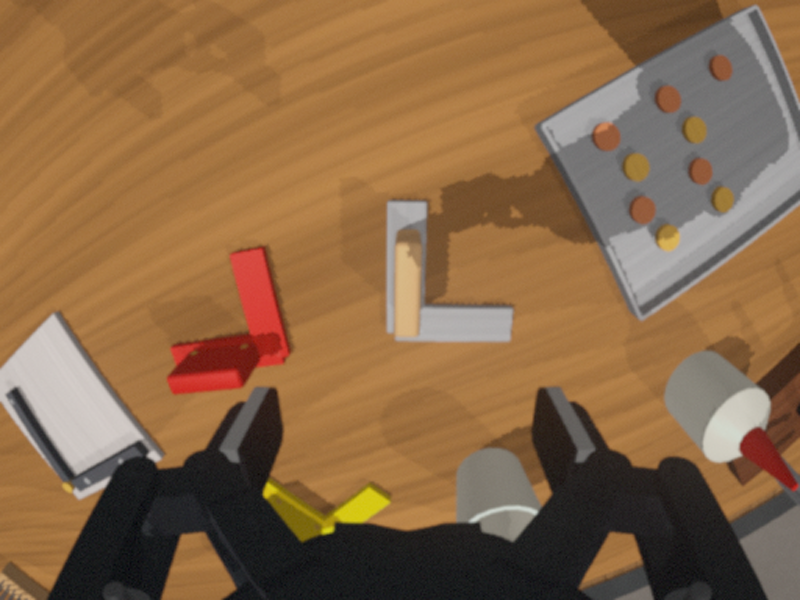

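The wrist view shows the square at centre: leg end (388–427,202), corner near (388,341), y-leg end (510,307–341), handle top x 396–421, y 243–337. The jig lies at lower left.

```bash
cat >> h.py <<'E'
def wz(c,T,u,v,z):  # native pixels, fisheye
    x=u-c['cx'];y=v-c['cy'];r=np.hypot(x,y);th=r/c['fx']
    d=T[:3,:3]@np.array([x/r*np.sin(th),y/r*np.sin(th),np.cos(th)]);o=T[:3,3]
    return (o+d*(z-o[2])/d[2])[:2]
E
python3 - <<'E'
from h import *
c=get_calibration('wrist');T=np.load('w1.npz')['T']
P=lambda u,v,z:wz(c,T,u*.64-.18,v*.64-.18,z)
a=P(388,202,.008);b=P(388,325,.008);e=P(510,341,.008);f=P(405,341,.008)
yaw=lambda d:np.degrees(np.arctan2(d[1],d[0]))
print('x yaw',yaw(b-a),'y yaw-90',yaw(e-f)-90)
h=[P(*p,.054) for p in((396,243),(421,243),(396,337),(420,337))]
print(np.round(h,4),'mean',np.mean(h,0),'hyaw',yaw(h[2]-h[0]),yaw(h[3]-h[1]),np.linalg.norm(h[2]-h[0]),np.linalg.norm(h[1]-h[0]))
ps=np.radians((yaw(b-a)+yaw(e-f)-90)/2);R=np.array([[np.cos(ps),-np.sin(ps)],[np.sin(ps),np.cos(ps)]])
la=R.T@a;le=R.T@e;org=R@[le[0],la[1]];print('origin',org,'handle by origin',org+R@[-.052,.014],'leg lens',R.T@(a-org),R.T@(e-org))
E
```

```text
x yaw -22.85728420029266 y yaw-90 -22.62232845103985
[[0.4941 0.2826]
 [0.4995 0.2959]
 [0.5481 0.2601]
 [0.5536 0.2737]] mean [0.52379404 0.27807216] hyaw -22.630766384322175 -22.260114925466976 0.05849747451892648 0.014308851259644798
origin [0.56687492 0.24514577] handle by origin [0.52432855 0.27815798] leg lens [-9.95860105e-02 -4.49621111e-17] [-7.65887615e-17  8.91865331e-02]
```

{"method": "jog_arm", "body": {
  "motion": [-0.006,0,0.25,0,0,0.007,1,-0.006,0,0.5,0,0,0.007,1,-0.006,0,0.65,0,0,0.007,1,-0.006,0,0.75,0,0,0.007,1,-0.006,0,0.75,0,0,0.007,1,-0.006,0,0.75,0,0,0.007,0.1,-0.006,0,0.75,0,0,0.007,0,-0.006,0,0.75,0,0,0.007,0,-0.006,0,0.75,0,0,0.007,0,-0.006,0,0.75,0,0,0.007,0,-0.006,0,0.75,0,0,0.007,0],
  "newtons": 80
}}

```text
clock: 2.78
tcp_pos: [0.5258, 0.2769, 0.0221]
orientation: [0.001, 0.199, 0.98, 0.001]
wrist_force: [-0.7, 0.8, 6.0]
finger_gap: 0.0145
grip_force: 78.5
```

{"method": "jog_arm", "body": {
  "motion": [0,0,-0.25,0,0,0,0,0,0,-0.4,0,0,0,0,-0.08,-0.19,-0.4,0,0,0,0,-0.16,-0.38,-0.4,0,0,-0.08,0,-0.24,-0.57,-0.4,0,0,-0.16,0,-0.32,-0.755,-0.4,0,0,-0.24,0,-0.36,-0.9,-0.4,0,0,-0.338,0,-0.36,-0.9,-0.4,0,0,-0.338,0,-0.36,-0.9,-0.4,0,0,-0.338,0]
}}

```text
clock: 3.9
tcp_pos: [0.5211, 0.0828, 0.1007]
orientation: [-0.001, -0.065, 0.998, 0.0]
wrist_force: [0.5, 1.0, -2.8]
finger_gap: 0.0145
grip_force: 79.3
```

Run:
```python
from h import *
c=get_calibration('wrist');s=env.get_state();w=read_camera('wrist');save('w2.png',cv2.resize(w,(800,600),interpolation=cv2.INTER_CUBIC))
np.savez('w2.npz',im=w,T=c['world_from_camera'],tcp=s['tcp_pos'],q=s['orientation'])
print(s['clock'],s['tcp_pos'],s['orientation'],s['wrist_force'],s['finger_gap'])
```

```text
3.9 [0.52105026 0.08283376 0.10072457] [-6.07909538e-04 -6.46681485e-02  9.97906621e-01  1.92809106e-04] [ 0.45733314  0.99207188 -2.81641001] 0.014503454889804614
```

View pics/w2.png

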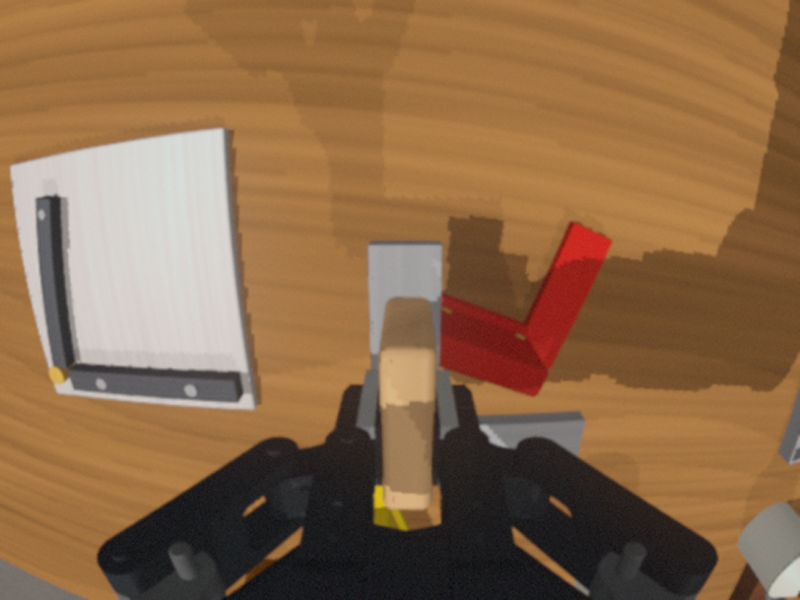

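The jig is at left: plate corners (12,165), (226,129), (256,408), fence working edge (74,364)–(244,373), swing arm inner edge (60,197)–(75,364). The held square is straight in the fingers, leg end at (369–441,242), y-leg end at (582,413).

Run:
```python
from h import *
c=get_calibration('wrist');d=np.load('w2.npz');T=d['T'];tcp=d['tcp'];q=d['q']
P=lambda u,v,z:wz(c,T,u*.64-.18,v*.64-.18,z)
yaw=lambda d:np.degrees(np.arctan2(d[1],d[0]))
a,b,e=P(12,165,.008),P(226,129,.008),P(256,407,.008)
print('plate',a,b,e,'yaw',yaw(a-b)+90,yaw(e-b),np.linalg.norm(a-b),np.linalg.norm(e-b))
ps=np.radians((yaw(a-b)+90+yaw(e-b))/2);R=np.array([[np.cos(ps),-np.sin(ps)],[np.sin(ps),np.cos(ps)]])
print('origin est',a-R@[-.14,-.032],b-R@[-.14,.135],e-R@[.028,.135])
f1,f2=P(78,365,.02),P(243,373,.02);s1,s2=P(75,362,.02),P(60,197,.02)
print('fence',f1,f2,'yaw',yaw(f2-f1)-90,'face x in jig from origin a:',[(R.T@(f-(a-R@[-.14,-.032])))for f in(f1,f2)])
print('swing yaw',yaw(s1-s2),s1,s2)
z=tcp[2]-.0221+.008
L1,L2=P(369,242,z),P(441,242,z);Y2=P(582,413,z);Y1=P(490,418,z)
print('held: end edge',L1,L2,yaw(L2-L1)-90,np.linalg.norm(L2-L1),'yleg inner',yaw(Y2-Y1)-90,Y2)
ty=np.degrees(2*np.arctan2(q[1],q[2]));print('tool yaw',-ty, 'tcp',tcp)
p=np.radians(-ty);Q=np.array([[np.cos(p),-np.sin(p)],[np.sin(p),np.cos(p)]])
for n,v in(('L1(-.1,0)',L1),('L2(-.1,.026)',L2),('Y2(-.026,.09)',Y2)):print(n,Q.T@(v-tcp[:2])+[-.052,.014])
```

```text
plate [ 0.45869337 -0.1879706 ] [ 0.436958   -0.02373885] [ 0.600026   -0.00174235] yaw 7.539039967754306 7.682346174322719 0.16566379899117423 0.1645448856224083
origin est [ 0.59322196 -0.1377107 ] [ 0.5936043  -0.13900782] [ 0.59015224 -0.13926148]
fence [ 0.58737879 -0.12821704] [ 0.56991627 -0.00545842] yaw 8.096058454504643 face x in jig from origin a: [array([-0.00453435,  0.01018391]), array([-0.00558472,  0.13417389])]
swing yaw -0.6203207466839684 [ 0.58559447 -0.13056944] [ 0.47698448 -0.12939351]
held: end edge [0.47204406 0.06273962] [0.46885813 0.08741785] 7.356142953010632 0.02488302522547165 yleg inner 7.8060492065744995 [0.53202482 0.15827493]
tool yaw 7.415600237695164 tcp [0.52105026 0.08283376 0.10072457]
L1(-.1,0) [-0.10318978  0.00039895]
L2(-.1,.026) [-0.10316396  0.02528196]
Y2(-.026,.09) [-0.03138038  0.08739375]
```

{"method": "jog_arm", "body": {
  "motion": [0.03,-0.25,0,0,0,-0.003,0,0.06,-0.5,0,0,0,-0.003,0,0.08,-0.75,0,0,0,-0.003,0,0.1,-0.945,0,0,0,-0.003,0,0.1,-0.945,0,0,0,-0.003,0,0.1,-0.945,0.15,0,0,-0.003,0,0.1,-0.945,0.25,0,0,-0.003,0,0.1,-0.945,0.31,0,0,-0.003,0,0.1,-0.945,0.31,0,0,-0.003,0,0.1,-0.945,0.31,0,0,-0.003,0]
}}

```text
clock: 5.2
tcp_pos: [0.5272, -0.107, 0.04]
orientation: [0.001, -0.068, 0.998, -0.0]
wrist_force: [0.5, 0.1, -2.4]
finger_gap: 0.0147
grip_force: 79.8
```

Run:
```python
from h import *
c=get_calibration('wrist');s=env.get_state();w=read_camera('wrist');t=read_camera('top')
np.savez('w3.npz',im=w,T=c['world_from_camera'],tcp=s['tcp_pos'],q=s['orientation'])
A=cv2.resize(w,(800,600),interpolation=cv2.INTER_CUBIC)
save('w3.png',A)
print(s['clock'],s['tcp_pos'],s['orientation'],s['wrist_force'],s['ft_torque'],s['finger_gap'])
```

```text
5.2 [ 0.52715399 -0.1069567   0.04000681] [ 6.00483323e-04 -6.81773416e-02  9.97673021e-01 -1.78687791e-04] [ 0.48217614  0.1303801  -2.390087  ] [-0.03904346  0.06118229 -0.01395752] 0.01470085788802321
```

View pics/w3.png

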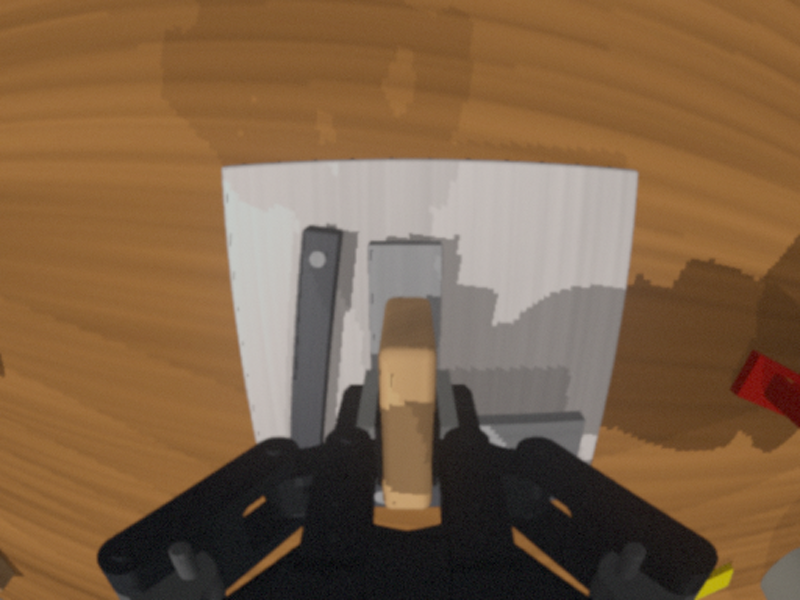

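The square hovers inside the jig, with its leg (369–441,242) clear of the swing arm (304–342,230). Next I lower it to contact.

{"method": "jog_arm", "body": {
  "motion": [0,0,0.03,0,0,0,0,0,0,0.045,0,0,0,0,0,0,0.05,0,0,0,0,0,0,0.05,0,0,0,0]
}}

```text
clock: 5.8
tcp_pos: [0.5263, -0.1073, 0.03]
orientation: [0.0, -0.068, 0.998, -0.0]
wrist_force: [-3.8, 1.4, 5.2]
finger_gap: 0.0148
grip_force: 80.9
```

{"method": "jog_arm", "body": {
  "motion": [-0.01,0,0,0,0,0,0,-0.02,0,0,0,0,0,0,-0.03,0,0,0,0,0,0,-0.03,0,0,0,0,0,0,-0.03,0,0,0,0,0,0]
}}

```text
clock: 6.42
tcp_pos: [0.5307, -0.1067, 0.0301]
orientation: [-0.001, -0.068, 0.998, -0.0]
wrist_force: [-7.1, -0.6, 9.7]
finger_gap: 0.0148
grip_force: 81.6
```

{"method": "jog_arm", "body": {
  "motion": [0,-0.03,0,0,0,0,0,0,-0.05,0,0,0,0,0,0,-0.07,0,0,0,0,0,0,-0.09,0,0,0,0,0,0,-0.09,0,0,0,0,0,0,-0.09,0,0,0,0,0]
}}

```text
clock: 7.18
tcp_pos: [0.535, -0.1224, 0.0301]
orientation: [0.001, -0.068, 0.998, 0.002]
wrist_force: [-1.0, 7.1, 8.0]
finger_gap: 0.015
grip_force: 81.2
```

{"method": "jog_arm", "body": {
  "motion": [0,-0.02,0,0,0,0,0,0,-0.03,0,0,0,0,0,0,-0.035,0,0,0,0,0,0,-0.035,0,0,0,0,0]
}}

```text
clock: 7.68
tcp_pos: [0.5355, -0.1282, 0.0302]
orientation: [0.001, -0.069, 0.998, 0.003]
wrist_force: [-2.3, 11.3, 9.3]
finger_gap: 0.0151
grip_force: 81.6
```

{"method": "jog_arm", "body": {
  "motion": [-0.01,0,0,0,0,0,0,-0.02,0,0,0,0,0,0,-0.02,0,0,0,0,0,0,-0.02,0,0,0,0,0,0]
}}

```text
clock: 8.18
tcp_pos: [0.5355, -0.1281, 0.0301]
orientation: [-0.003, -0.068, 0.998, 0.002]
wrist_force: [-14.8, 8.5, 18.5]
finger_gap: 0.0154
grip_force: 83.1
```

{"method": "jog_arm", "body": {
  "motion": [0,0,-0.005,0,0,0,0,0,-0.01,-0.005,0,0,0,0,0,-0.02,-0.005,0,0,0,0,0,-0.02,-0.005,0,0,0,0]
}}

```text
clock: 8.68
tcp_pos: [0.5382, -0.1321, 0.0302]
orientation: [-0.001, -0.068, 0.998, 0.003]
wrist_force: [-5.0, 7.5, 5.9]
finger_gap: 0.0147
grip_force: 81.1
```

Run:
```python
from h import *
c=get_calibration('wrist');s=env.get_state();w=read_camera('wrist');t=read_camera('top');a=read_camera('scene')
np.savez('w4.npz',im=w,T=c['world_from_camera'],tcp=s['tcp_pos'],q=s['orientation'],top=t,scene=a)
A=cv2.resize(w[100:300,110:430],(800,500),interpolation=cv2.INTER_CUBIC)
save('w4.png',A)
print(s['clock'],s['tcp_pos'],s['orientation'],s['wrist_force'],s['ft_torque'],s['finger_gap'])
```

```text
8.675 [ 0.53816906 -0.13206111  0.03018325] [-0.00139853 -0.06832162  0.9976588   0.00266782] [-5.02466565  7.4921391   5.93673201] [1.70041508 0.82584801 0.00459174] 0.01466321530509034
```

View pics/w4.png

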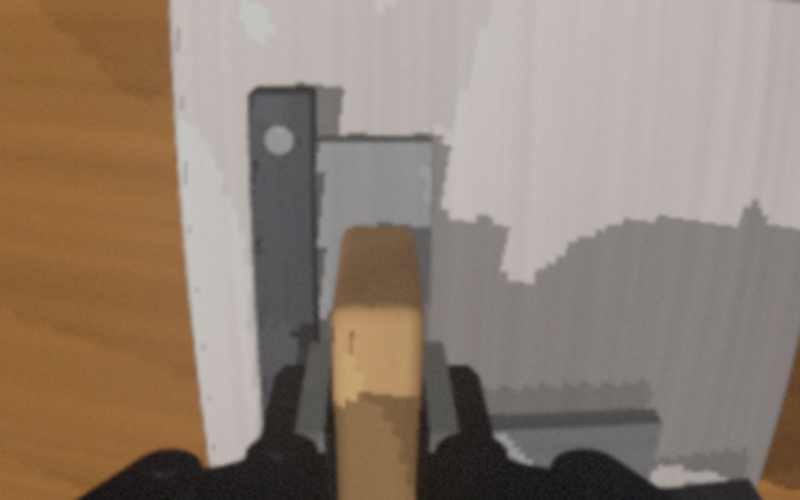

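The crop shows the leg resting along the swing arm, which is nearly square now. I keep pressing until contact is firm on both.

{"method": "jog_arm", "body": {
  "motion": [-0.01,0,-0.005,0,0,0,0,-0.02,0,-0.005,0,0,0,0,-0.02,0,-0.005,0,0,0,0,-0.02,0,-0.005,0,0,0,0]
}}

```text
clock: 9.32
tcp_pos: [0.5414, -0.1326, 0.0304]
orientation: [-0.002, -0.068, 0.998, 0.002]
wrist_force: [-6.8, 4.0, 0.4]
finger_gap: 0.0149
grip_force: 80.7
```

{"method": "jog_arm", "body": {
  "motion": [0,-0.01,0,0,0,0,0,0,-0.02,0,0,0,0,0,0,-0.02,0,0,0,0,0,0,-0.02,0,0,0,0,0]
}}

```text
clock: 9.82
tcp_pos: [0.5413, -0.1334, 0.0303]
orientation: [-0.003, -0.069, 0.998, 0.005]
wrist_force: [-6.8, 12.8, 5.2]
finger_gap: 0.015
grip_force: 81.0
```

{"method": "jog_arm", "body": {
  "motion": [-0.01,0,0,0.003,-0.002,0,0,-0.015,-0.005,0,0.007,-0.005,0,0,-0.015,-0.005,0,0.007,-0.005,0,0,-0.015,-0.005,0,0.007,-0.005,0,0]
}}

```text
clock: 10.32
tcp_pos: [0.5414, -0.1332, 0.0302]
orientation: [-0.001, -0.069, 0.998, 0.0]
wrist_force: [-14.9, 13.7, 12.7]
finger_gap: 0.0145
grip_force: 82.1
```

Run:
```python
from h import *
c=get_calibration('wrist');s=env.get_state();w=read_camera('wrist');t=read_camera('top');a=read_camera('scene')
T=np.array(c['world_from_camera'])
np.savez('w5.npz',im=w,T=T)
A=cv2.resize(w[120:300,150:400],None,fx=3.2,fy=3.2,interpolation=cv2.INTER_CUBIC)
save('w5.png',A)
save('s5.png',np.hstack([cv2.resize(a[150:240,180:290],None,fx=4,fy=4,interpolation=cv2.INTER_CUBIC),cv2.resize(t[160:250,250:340],None,fx=4,fy=4,interpolation=cv2.INTER_CUBIC)]))
print(s['clock'],s['tcp_pos'],s['orientation'],s['wrist_force'],s['ft_torque'],s['finger_gap'])
```

```text
10.325 [ 0.54140043 -0.13317459  0.03017849] [-9.02881335e-04 -6.92457499e-02  9.97599223e-01  3.74231700e-05] [-14.89201128  13.67217262  12.70899116] [3.07560253 2.82377094 0.31248534] 0.014536802335896987
```

View pics/w5.png

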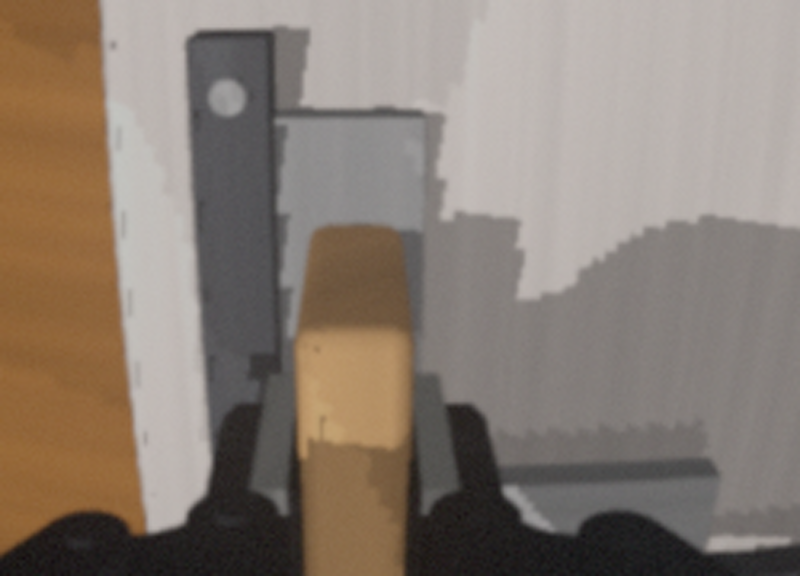

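View pics/s5.png

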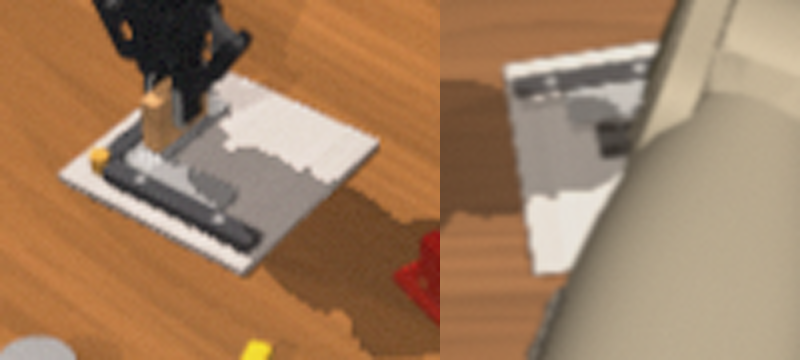

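Square sits in the corner against both bars (scene crop: fence edge (110–250,170–235)). An earlier apparent stop was only friction, so I'm lightening the downward load to check that the contact is real.

{"method": "jog_arm", "body": {
  "motion": [0,0,-0.004,0,0,0,0,0,0,-0.007,0,0,0,0,0,0,-0.007,0,0,0,0,0,0,-0.007,0,0,0,0]
}}

```text
clock: 10.98
tcp_pos: [0.5414, -0.1332, 0.0303]
orientation: [-0.001, -0.069, 0.998, 0.0]
wrist_force: [-10.2, 12.7, 3.4]
finger_gap: 0.0149
grip_force: 80.5
```

Run:
```python
from h import *
s=env.get_state();print(s['clock'],s['tcp_pos'],s['orientation'],s['wrist_force'],s['ft_torque'])
# relative edges in w5 (crop offset 150,120, scale 3.2)
c=get_calibration('wrist');T=np.load('w5.npz')['T']
P=lambda u,v,z:wz(c,T,(u+.5)/3.2-.5+150,(v+.5)/3.2-.5+120,z)
yaw=lambda d:np.degrees(np.arctan2(d[1],d[0]))
a,b=P(273,38,.02),P(279,350,.02);print('arm face',yaw(b-a),a,b)
a2,b2=P(189,45,.02),P(209,400,.02);print('arm back',yaw(b2-a2))
e1,e2=P(425,115,.016),P(423,320,.016);print('sq inner edge',yaw(e2-e1))
f1,f2=P(510,482,.016),P(716,476,.016);print('yleg inner',yaw(f2-f1)-90, f2)
p1,p2=P(101,30,.008),P(141,480,.008);print('plate edge',yaw(p2-p1))
```

```text
10.975 [ 0.54144024 -0.13320234  0.0302508 ] [-1.14049877e-03 -6.92054651e-02  9.97601747e-01  2.37188817e-04] [-10.20080369  12.70559841   3.40786727] [2.80322569 2.19042753 0.29764847]
arm face 7.533335147694027 [ 0.47955333 -0.15552021] [ 0.53470965 -0.14822609]
arm back 7.967424937720096
sq inner edge 8.717735447362418
yleg inner 6.582165626112783 [ 0.55498367 -0.05568803]
plate edge 7.8793248019259625
```

{"method": "jog_arm", "body": {
  "motion": [-0.003,-0.003,0,0,0,0.003,0,-0.005,-0.003,0,0,0,0.006,0,-0.005,-0.003,0,0,0,0.006,0,-0.005,-0.003,0,0,0,0.006,0]
}}

```text
clock: 11.48
tcp_pos: [0.5416, -0.133, 0.0303]
orientation: [-0.002, -0.065, 0.998, 0.001]
wrist_force: [-12.8, 14.8, 5.6]
finger_gap: 0.0149
grip_force: 81.2
```

Run:
```python
from h import *
s=env.get_state();print(s['clock'],s['tcp_pos'],s['orientation'],s['wrist_force'],s['ft_torque'],2*np.degrees(np.arctan2(s['orientation'][1],s['orientation'][2])))
```

```text
11.475 [ 0.54156975 -0.13301375  0.03029196] [-1.90734587e-03 -6.48159682e-02  9.97895090e-01  8.00550534e-04] [-12.80781914  14.81115387   5.64208284] [3.14168925 2.63986785 0.43641828] -7.432589148726732
```

{"method": "jog_arm", "body": {
  "motion": [0,0,0,0,0,0.003,0,0,0,0,0,0,0.006,0,0,0,0,0,0,0.006,0,0,0,0,0,0,0.006,0]
}}

```text
clock: 11.98
tcp_pos: [0.5416, -0.1329, 0.0303]
orientation: [-0.002, -0.06, 0.998, 0.001]
wrist_force: [-13.2, 14.6, 6.0]
finger_gap: 0.0152
grip_force: 81.4
```

Run:
```python
from h import *
s=env.get_state();print(s['clock'],s['tcp_pos'],s['orientation'],s['wrist_force'],s['ft_torque'],2*np.degrees(np.arctan2(s['orientation'][1],s['orientation'][2])))
```

```text
11.975 [ 0.54158372 -0.13287958  0.03030637] [-1.89064814e-03 -6.04698208e-02  9.98167879e-01  8.44123595e-04] [-13.17258554  14.61006827   6.01830858] [3.21557565 2.72750424 0.72990785] -6.9335758520714466
```

Run:
```python
from h import *
c=get_calibration('wrist');w=read_camera('wrist');T=np.array(c['world_from_camera'])
np.savez('w6.npz',im=w,T=T)
save('w6.png',cv2.resize(w[120:300,150:400],None,fx=3.2,fy=3.2,interpolation=cv2.INTER_CUBIC))
yaw=lambda d:np.degrees(np.arctan2(d[1],d[0]))
# subpixel horizontal-gradient edges near the known columns, lines fitted in world
def edge(im,T,u0,v0,u1,v1,z,sign):
    g=cv2.GaussianBlur(im.mean(2),(0,0),1);gx=np.gradient(g,axis=1)*sign;pts=[]
    for v in range(int(v0),int(v1)):
        u=u0+(u1-u0)*(v-v0)/(v1-v0);k=np.arange(int(u)-4,int(u)+5);wt=np.clip(gx[v,k],0,None);m=wt.argmax()
        kk=slice(max(m-1,0),m+2);pts.append(wz(c,T,(k[kk]*wt[kk]).sum()/wt[kk].sum(),v,z))
    d=cv2.fitLine(np.float32(pts),cv2.DIST_HUBER,0,.0005,.0001).ravel()
    d=d[:2]*np.sign(d[0]);return yaw(d)
f=lambda u,v:(u/3.2+150,v/3.2+120)
for n in('w5','w6'):
    D=np.load(n+'.npz');
    print(n,'plate',edge(D['im'],D['T'],*f(101,10),*f(143,500),.008,1),'armback',edge(D['im'],D['T'],*f(189,50),*f(212,400),.02,-1),'armface',edge(D['im'],D['T'],*f(273,110),*f(279,340),.02,1),'sq inner',edge(D['im'],D['T'],*f(426,120),*f(424,220),.016,1))
```

```text
w5 plate 7.7161207 armback 8.035168 armface 8.5385895 sq inner 8.670427
w6 plate 7.706623 armback 7.812482 armface 7.5630774 sq inner 7.3360896
```

View pics/w6.png

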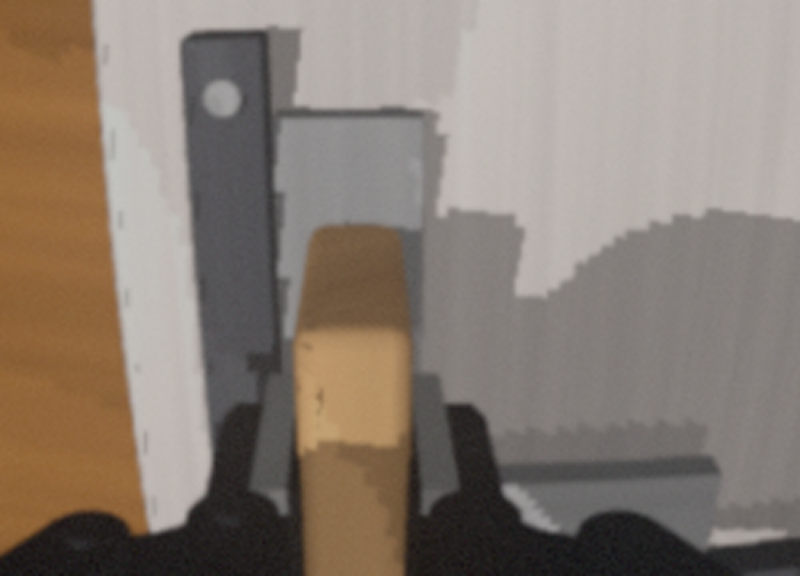

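The arm's face and back read 7.56–7.81° against 7.71° for the plate, so it is square. Both contacts are pressed at about 13–15 N, so I'm handing in.

```bash
python3 -c "
from workcell import env
s=env.get_state();print(s['clock'],s['wrist_force'],s['grip_force'],s['tcp_pos']);print(env.hand_in())"
```

```text
12.025 [-13.27256301  13.11187735   6.5000732 ] 81.41714930534363 [ 0.54160493 -0.13286719  0.03031122]
the job is handed in; nothing more can be done
None
```

I handed the job in at 12.0 s: the square is still gripped (about 81 N), flat on the plate and pressed into the corner at about 13 N each way, with the swing arm measured square to the jig plate within about 0.2°; the hand-in returned no verdict.

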